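# Fit the keyed stub shaft into the pulley hub and hold it home

## Task

Take the keyed stub shaft out of the drilled timber block, start its lower end in the bore of the pulley clamped in the machine vise, turn it until its key drops into the keyway, and keep pushing until the shaft's collar sits fully home on the hub. Do not let go: finish with the shaft still gripped and pressed firmly down on the hub, so that the set screw can be tightened. Leave the plain shaft, spray can, spanner and tray where they are.

Things in the scene. Friction and masses are not known exactly. Their poses are not given: they have to be found in the camera images.
- shaft: Keyed stub shaft, bright steel, 25 mm diameter, 112 mm long, about 0.5 kg, standing in one hole of the timber block. Origin: centre of its lower end; z up the shaft, x towards its key. From the lower end up: 6 mm lead-in taper (20 mm across at the tip); plain round to 16 mm; key from 16 to 48 mm; shoulder at 52 mm (underside of a 38 mm collar); collar top at 62 mm; round 25 mm end to 112 mm.
- shaft_key (a point): Middle of the key's outer face: on the shaft's +x side, 16.5 mm from its axis (4 mm proud), 32 mm above the lower end. The key is 8 mm wide with round ends. As the shaft stands in the block, the key points within 30 degrees of the block's x axis, away from the robot.
- shaft_shoulder (a point): Point on the keyed shaft's axis at its shoulder, 52 mm above the lower end. The shoulder is the flat underside of the collar and ends up on the hub's top face. 'shaft_collar' in the rules is this collar.
- shaft_grip (a point): Where to grip the keyed shaft from above: on its axis, 90 mm above the lower end, on the round end. It is round, so any yaw of the fingers will do. An open slot, 8 mm wide and 4 mm deep, runs down this end in line with the key and is seen from above; the plain shaft has none.
- bore (a point): Centre of the bore's mouth, on the flat top of the pulley's hub, 100 mm above the bench; z up, x towards the vise's handle (not the keyway). Bore 26.4 mm, straight through, with one full-length keyway 9.6 mm wide, cut to 17.5 mm from the axis. The keyway lies within 35 degrees either side of x, different each time: see it (notch in the mouth, set screw in the hub's side over it) or feel for it.
- vise: Low grey machine vise fixed to the bench, clamping the pulley by its hub. Origin on the bench right below the bore; x along its screw towards the handle. Jaws 104 mm wide, tops 62 mm high; it reaches 73 mm behind and 188 mm ahead of its origin. Pulley: rim 125 mm across, top at 85 mm; hub 50 mm across, top at 100 mm. It is held tight and does not turn under a hand's twist.
- block: Drilled timber block fixed to the bench, 85 mm (x) by 200 mm (y) by 50 mm high; origin at the centre of its underside. Two holes, 37 mm diameter and 24 mm deep, 50 mm either side of the centre along y. A shaft stands in each on its lower end, with play.
- plain_shaft: Bystander in the block's other hole: the same shaft and collar but without key or slot. Origin: centre of its lower end.
- spray_can: Bystander: white upright spray can, 66 mm diameter, 190 mm tall, origin at the centre of its underside.
- spanner: Bystander: open-ended steel spanner lying on the bench beyond the work, 240 mm long, origin below its middle.
- tray: Bystander: white steel tray with some bolts, 170 x 110 mm, 50 mm high, origin at the centre of its underside.
Things that resemble listed ones, but are neither listed nor needed, are in the scene too. Leave any brown or green look-alike of the shaft alone.

How it is judged:
By the outcome, as a careful person would: the job done as asked, in the order asked, and still so for the second after the job is handed in, while the arm keeps its last pose, push and grip.
It also fails if it takes over 64 s, if anything falls off the work surface, if the arm or the gripper's body presses on something with over 40 N, if the wrist force passes 120 N, or if a joint passes its speed limit or range.

## Robot

A 7-joint arm with a two-finger parallel gripper is mounted at the origin on the work surface. World frame = base frame: x ahead of the robot, y to its left, z up, the work surface at z = 0. Lengths are in m, angles in rad, forces in N, time in s.
With the tool pointing down it reaches from about 0.35 to 0.9 m from the base axis. Payload 8.1 kg.
Tool frame: the origin (TCP) lies at the very end of the fingers, on their centre line; the grasp point (between the pads) lies 19 mm behind it; z points along the fingers, y is the line along which they close (so a half turn about z gives the same grasp; the last joint's range is limited). The gripper opens to 92 mm and grips with 3 to 60 N. Pads are 19 mm wide; open, the fingers measure 130 mm over their backs; the gripper's body (75 mm by 190 mm) begins 47 mm behind the grasp point.
Start: joints at [1.173, 0.434, 0.025, 1.573, -0.012, 1.134, -0.075], TCP at [0.182, -0.598, 0.227] pointing down, gripper open.
Joint ranges: [-2.62, 2.62], [-0.44, 2.09], [-1.27, 1.32], [0.08, 2.57], [-1.32, 4.46], [0.12, 2], [-2.74, 2.74]. Speed limits (rad/s): [2.22, 2.22, 3.01, 3.01, 3.14, 3.14, 3.14].

## Interface

Orientations are given as a rotation vector (axis times angle).
In Python, from cell import arm gives the robot as it stands.
- The arm moves only by the shell command python3 -m pendant 'ROWS' [FORCE]. ROWS is a JSON object of lists of equal length, an entry for each row: "slide": the shift along the tool's x, y, z in units of 0.3 m (1.0 is 0.3 m), a list of three; "dr": the turn, a rotation vector about the tool's x, y, z in units of 0.12 rad (1.0 is 0.12 rad), a list of three; "claw": the opening, from 0 (shut) to 1 (fully open). In form: {"slide": [[tx, ty, tz], ...], "dr": [[ax, ay, az], ...], "claw": [claw, ...]}. A call has 1 to 10 rows; each row shifts and turns the commanded pose from where the row before left it, along the tool's axes as they then stand; what a row does not reach is not made up. A row lasts 1/10 s, in which the tool goes at most 50 mm and 8.59 degrees, less where a joint would pass 70% of its speed; a pose out of reach is approached as far as the arm can. A call with a number of a shift or a turn outside -1 to 1 is refused whole. A call with a gripper value outside its range is refused whole. The fingers move at their own pace and stop on an object; FORCE is the grip in N (left out, the last holds). Time passes only in rows, so rows that do not move let the fingers close. It gives the time, the measured TCP pose, the force, the opening and the grip force at its end, in the units of the state.
- arm.observe(): the state, without advancing time (a new reading comes with each control period).
- arm.get_image(name): name is "scene" or "top" or "wrist"; returns the picture (384x512x3 uint8, red, green, blue); there is no depth.
- arm.calibration(name): a dict with "K" (3x3 intrinsics, pixels), "dist" ([k1, k2, p1, p2, k3] as OpenCV has them; the pictures are not rectified), "xyz" and "orientation" of the camera in the world. Camera axes: x right, y up, looking along -z (the intrinsics and any distortion apply to the point x, -y, -z); pixel columns grow to the right and rows downward; lengths in m; the calibration is good to about 2 mm. A picture is of the moment at which its call begins: read the wrist's pose just before it. calibration takes no time and is no camera call; for the wrist camera it gives the pose at the moment of the call.
- arm.sign_off(): hands the job in; it is judged then, once.
The state is a dict: "clock": time; "joints": joint angles; "dq": joint speeds; "joint_efforts": joint torques, N m; "position": TCP position; "ee_rot": TCP orientation; "force": force on the tool from outside, world axes, zero at the start; "ft_torque": the same for the moment, N m; "width": opening from 0.0 (shut) to 1.0 (fully open); "gripper_force": force on a finger pad.
Only numpy, scipy, OpenCV 4.12 (cv2) and the standard library are available. Lean on these libraries where they do the work, as an engineer would, in place of code of your own. Each camera call takes 0.05 s, during which the arm holds its last target. There are 200 camera calls.

## Working session

There is one attempt and no reset: what is moved stays moved. The work goes in short steps, Python scripts to look and compute and a shell command to move; the robot and the scene stay as the last step left them, time stands still between calls to the robot, and variables do not carry over. Pictures are saved under pics/ and viewed, at most 10 in all, crops included, and the job is handed in when it is done.

```bash
mkdir -p pics; ls; cat > h.py <<'E'
import numpy as np,cv2
from cell import arm
from scipy.spatial.transform import Rotation as R
def rot(o):
    o=np.array(o,float)
    return o if o.shape==(3,3) else (R.from_rotvec(o).as_matrix() if o.size==3 else R.from_quat(o).as_matrix())
def ray(c,uv):
    K=np.array(c["K"],float);p=cv2.undistortPoints(np.array([[uv]],float),K,np.array(c["dist"],float))[0,0]
    return np.array(c["xyz"]),rot(c["orientation"])@np.array([p[0],-p[1],-1.0])
def onz(c,uv,z):
    o,d=ray(c,uv);return o+d*(z-o[2])/d[2]
def proj(c,P):
    q=(rot(c["orientation"]).T@(np.array(P)-np.array(c["xyz"])))*[1,-1,-1]
    return cv2.projectPoints(q[None],np.zeros(3),np.zeros(3),np.array(c["K"],float),np.array(c["dist"],float))[0].ravel()
def save(n,f):
    im=arm.get_image(n);cv2.imwrite(f,im[...,::-1]);return im
E
python3 - <<'E'
from h import *
s=arm.observe();print(s)
a=save("top","pics/top.png");b=save("scene","pics/scene.png")
for n in("top","scene","wrist"):print(n,arm.calibration(n))
E
```

```text
pics
{'clock': 0.0, 'joints': array([ 1.1733846 ,  0.43524874,  0.02498169,  1.57407999, -0.01159252,
        1.13396161, -0.07508946]), 'dq': array([-0.00097808, -0.00048987, -0.00016665, -0.00203162, -0.00102511,
        0.0015213 , -0.00014881]), 'joint_efforts': array([ 3.71681199e-04, -6.67859101e+01,  9.85175259e-01, -3.14462364e+01,
       -6.04624534e-02,  4.29386110e-02,  1.71250563e-04]), 'position': array([ 0.18139659, -0.59758443,  0.22593567]), 'ee_rot': array([-3.10604820e+00, -4.61093623e-01,  5.92912833e-04]), 'force': array([ 0.04528137,  0.69054512, -0.1956641 ]), 'ft_torque': array([ 0.00256237,  0.03912461, -0.00794267]), 'gripper_force': 0.0, 'width': 0.9999033243288276}
top {'K': array([[479.45789736,   0.        , 259.40363897],
       [  0.        , 479.45789736, 195.38272417],
       [  0.        ,   0.        ,   1.        ]]), 'dist': array([-0.18226152,  0.        ,  0.        ,  0.        ,  0.        ]), 'xyz': array([ 0.41755566, -0.0111721 ,  1.49057826]), 'orientation': array([ 0.1104466 , -0.09338182, -1.59058696])}
scene {'K': array([[416.56904761,   0.        , 247.96199129],
       [  0.        , 416.56904761, 193.8983797 ],
       [  0.        ,   0.        ,   1.        ]]), 'dist': array([-0.07633774,  0.        ,  0.        ,  0.        ,  0.        ]), 'xyz': array([ 1.33016355, -0.30144554,  0.7418479 ]), 'orientation': array([0.78285228, 0.51941025, 1.13861538])}
wrist {'K': array([[324.93525367,   0.        , 254.64457216],
       [  0.        , 324.93525367, 187.16203792],
       [  0.        ,   0.        ,   1.        ]]), 'dist': array([-0.01187773,  0.        ,  0.        ,  0.        ,  0.        ]), 'xyz': array([ 0.25417814, -0.57682693,  0.38337188]), 'orientation': array([-0.24272919,  0.18115934, -1.26688481])}
```

View pics/top.png

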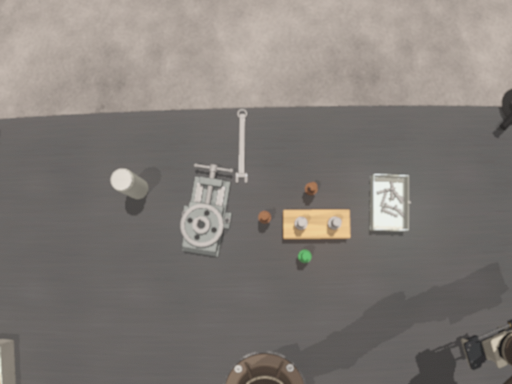

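View pics/scene.png

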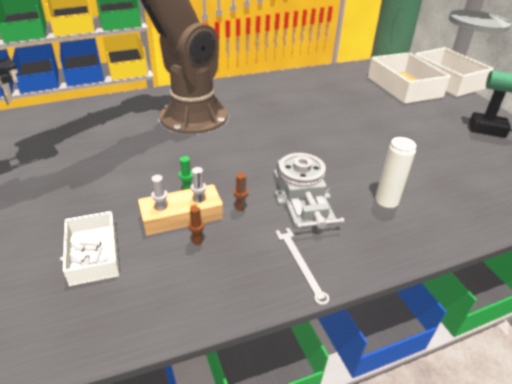

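The top view has up = +x and left = +y. The two steel shafts stand in the block at about (301,223) and (335,223). Brown look-alikes are at (311,188) and (264,216), and a green one at (304,257). The hub is at about (202,225) with the vise handle at (213,168). The scene view shows the same set: steel at (158,190) and (198,182), brown at (195,225) and (240,190), green at (186,170). Next I need a crop to tell which shaft is slotted.

```bash
python3 - <<'E'
from h import *
im=cv2.imread("pics/top.png");b=cv2.imread("pics/scene.png")
c=arm.calibration("top");cs=arm.calibration("scene")
A=cv2.resize(im[200:248,278:356],None,fx=5,fy=5,interpolation=cv2.INTER_CUBIC)
B=cv2.resize(im[190:260,170:240],None,fx=5,fy=5,interpolation=cv2.INTER_CUBIC)
C=cv2.resize(b[160:240,130:230],None,fx=4,fy=4,interpolation=cv2.INTER_CUBIC)
o=np.zeros((600,800,3),np.uint8)
o[:240,:390]=A;o[:350,400:750]=B;o[250:570,:400]=C
cv2.imwrite("pics/crop1.png",o)
# block
hsv=cv2.cvtColor(im,cv2.COLOR_BGR2HSV);m=cv2.inRange(hsv,(10,90,90),(28,255,255))
m[:180]=0;m[270:]=0;m[:,:275]=0;m[:,360:]=0
pts=np.argwhere(m)[:,::-1].astype(float)
w=np.array([onz(c,p,0.05)[:2] for p in pts]).astype(np.float32)
print(cv2.minAreaRect(w))
for p in[(301,223),(335,223)]:print(onz(c,p,.138))
print('hub',onz(c,(202,225),.1),'tray',onz(c,(390,205),0),'can',onz(c,(122,179),.19))
E
```

```text
((0.5563791394233704, -0.16570061445236206), (0.19950710237026215, 0.17236176133155823), 89.72900390625)
[ 0.51229222 -0.11425449  0.138     ]
[ 0.50988458 -0.21082645  0.138     ]
hub [0.51544425 0.17116129 0.1       ] tray [ 0.57151524 -0.40912041  0.        ] can [0.64207158 0.38503635 0.19      ]
```

View pics/crop1.png

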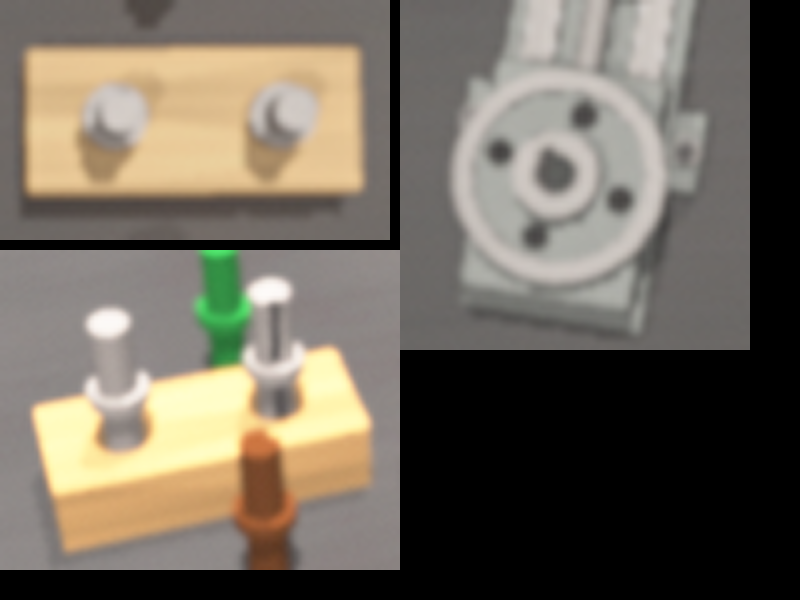

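The slot shows only on the shaft at top (301,223), scene (198,182), so that one is keyed, at roughly (0.512,-0.114). The top crop shows the bore's notch up and to the left of its centre. I'll move in and view it with the wrist camera.

```bash
python3 - <<'E'
from h import *
c=arm.calibration("wrist");s=arm.observe()
T=rot(s["ee_rot"]);print(T)
d=rot(c["orientation"])@[0,0,-1];print("tool-frame cam pos",T.T@(c["xyz"]-s["position"]),"view dir",T.T@d)
print("img right in tool",T.T@rot(c["orientation"])@[1,0,0])
E
python3 -m pendant '{"slide":[[0,0,-0.06],[0,0,-0.06],[0,0,-0.06],[0.09,-0.135,0],[0.09,-0.135,0],[0.09,-0.135,0],[0.09,-0.135,0],[0.09,-0.135,0],[0.09,-0.135,0],[0.09,-0.135,0]],"dr":[[0,0,1],[0,0,1],[0,0,0.46],[0,0,0],[0,0,0],[0,0,0],[0,0,0],[0,0,0],[0,0,0],[0,0,0]],"claw":[1,1,1,1,1,1,1,1,1,1]}'
```

```text
[[ 9.56892312e-01  2.90442499e-01 -5.08007364e-04]
 [ 2.90442924e-01 -9.56891416e-01  1.31402068e-03]
 [-1.04460435e-04 -1.40492343e-03 -9.99999008e-01]]
tool-frame cam pos [ 0.07563843  0.00101349 -0.15735393] view dir [-2.79000268e-01  5.13045739e-04  9.60290887e-01]
img right in tool [ 8.81530723e-05  9.99999867e-01 -5.08648938e-04]
clock: 1.1
position: [0.3713, -0.3127, 0.2806]
ee_rot: [3.142, -0.001, -0.0]
force: [1.4, -1.3, 0.4]
width: 0.998
gripper_force: 0.0
```

```bash
python3 -m pendant '{"slide":[[0.063,-0.132,0],[0.063,-0.132,0],[0.063,-0.132,0],[0.063,-0.132,0],[0.063,-0.132,0],[0,0,0],[0,0,0]],"dr":[[0,0,0],[0,0,0],[0,0,0],[0,0,0],[0,0,0],[0,0,0],[0,0,0]],"claw":[1,1,1,1,1,1,1]}'
python3 - <<'E'
from h import *
import pickle
c=arm.calibration("wrist");im=save("wrist","pics/w1.png");pickle.dump(c,open("w1.pkl","wb"))
print(arm.observe()["position"],proj(c,(.512,-.114,.138)))
E
python3 -m pendant '{"slide":[[0,-0.16,0],[0,-0.16,0],[0,-0.16,0],[0,-0.16,0],[0,-0.16,0],[0,-0.16,0],[0,0,0],[0,0,0]],"dr":[[0,0,0],[0,0,0],[0,0,0],[0,0,0],[0,0,0],[0,0,0],[0,0,0],[0,0,0]],"claw":[1,1,1,1,1,1,1,1]}'
python3 - <<'E'
from h import *
import pickle
c=arm.calibration("wrist");im=save("wrist","pics/w2.png");pickle.dump(c,open("w2.pkl","wb"))
print(arm.observe()["position"],proj(c,(.515,.171,.1)))
c1=pickle.load(open("w1.pkl","rb"));a=cv2.imread("pics/w1.png");b=cv2.imread("pics/w2.png")
o=np.zeros((400,800,3),np.uint8)
for i,(m,cc,p) in enumerate([(a,c1,(.512,-.114,.138)),(b,c,(.515,.171,.1))]):
    u,v=proj(cc,p).astype(int);u0,v0=max(u-66,0),max(v-66,0);k=m[v0:v0+132,u0:u0+132];k=cv2.resize(k,None,fx=3,fy=3,interpolation=cv2.INTER_CUBIC)
    o[:k.shape[0],400*i:400*i+k.shape[1]]=k;print(u0,v0)
cv2.imwrite("pics/crop2.png",o)
E
```

```text
clock: 1.8
position: [0.4653, -0.1158, 0.2804]
ee_rot: [-3.142, -0.003, 0.001]
force: [-0.2, -0.7, 0.3]
width: 1.002
gripper_force: 0.0
[ 0.46491207 -0.11711619  0.28039915] [251.63231699 126.14248703]
clock: 2.65
position: [0.4655, 0.1706, 0.2804]
ee_rot: [3.141, -0.0, -0.001]
force: [-0.2, -0.4, -0.1]
width: 0.999
gripper_force: 0.0
[0.46575205 0.1693859  0.28036261] [253.13249731 119.73241563]
185 60
187 53
```

View pics/crop2.png

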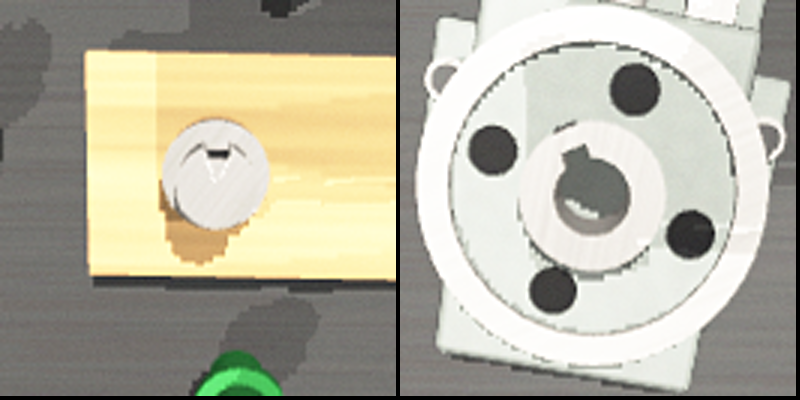

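The left crop (origin 185,60, ×3) shows the keyed shaft with its dark slot at about (218,153), so the key points roughly along +x. The right crop (origin 187,53) shows the bore at about (592,195) and the notch at (574,158), up and to the left. I'll refine both numerically.

```bash
python3 - <<'E'
from h import *
import pickle
c1=pickle.load(open("w1.pkl","rb"));c2=pickle.load(open("w2.pkl","rb"))
a=cv2.imread("pics/w1.png");b=cv2.imread("pics/w2.png")
# collar: low-saturation bright blob on the block
h=cv2.cvtColor(a,cv2.COLOR_BGR2HSV);m=cv2.inRange(h,(0,0,130),(179,45,255));m[:95]=0;m[145:]=0;m[:,:232]=0;m[:,282:]=0
m=cv2.morphologyEx(m,cv2.MORPH_OPEN,np.ones((3,3)))
ct=max(cv2.findContours(m,0,1)[0],key=cv2.contourArea);e=cv2.minEnclosingCircle(cv2.convexHull(ct));f=cv2.fitEllipse(ct);print("collar",e,f)
P=onz(c1,f[0],.088);print("shaft xy",P,onz(c1,e[0],.088),"top proj",proj(c1,(P[0],P[1],.138)))
# bore
g=cv2.cvtColor(b,cv2.COLOR_BGR2GRAY);roi=np.zeros_like(g);cv2.circle(roi,(253,117),21,255,-1)
m2=cv2.inRange(g,0,165)&roi;m2=cv2.morphologyEx(m2,cv2.MORPH_CLOSE,np.ones((7,7)))
ct=max(cv2.findContours(m2,0,1)[0],key=cv2.contourArea)[:,0].astype(float);print("bore px",ct.min(0),ct.max(0))
w=np.array([onz(c2,p,.1)[:2] for p in ct])
from scipy.optimize import least_squares
r=least_squares(lambda p:np.hypot(*(w-p[:2]).T)-p[2],[.515,.171,.013],loss="soft_l1",f_scale=.0005);print("bore",r.x)
d=w-r.x[:2];q=np.hypot(*d.T);k=q>.0152
print("notch",q.max(),np.degrees(np.arctan2(d[k,1].mean(),d[k,0].mean())),np.degrees(np.arctan2(d[k,1],d[k,0])).round())
A=cv2.resize(a[95:140,232:282],None,fx=8,fy=8,interpolation=cv2.INTER_CUBIC);A=cv2.convertScaleAbs(A,alpha=1.6,beta=-140)
B=cv2.resize(b[90:145,225:275],None,fx=8,fy=8,interpolation=cv2.INTER_CUBIC)
o=np.zeros((440,800,3),np.uint8);o[:360,:400]=A;o[:,400:]=B;cv2.imwrite("pics/crop3.png",o)
E
```

```text
collar ((256.6679382324219, 117.59923553466797), 18.20786476135254) ((256.66241455078125, 117.5172348022461), (34.49208450317383, 35.29753875732422), 148.3317413330078)
shaft xy [ 0.51611124 -0.11889468  0.088     ] [ 0.5160263  -0.11890085  0.088     ] top proj [257.02348911 121.5716578 ]
bore px [238. 101.] [263. 130.]
bore [0.5171939  0.17379432 0.01274519]
notch 0.016496388254233166 22.103789640199913 [ 8. 12. 16. 20. 24. 27. 32. 35. 37.  9.]
```

View pics/crop3.png

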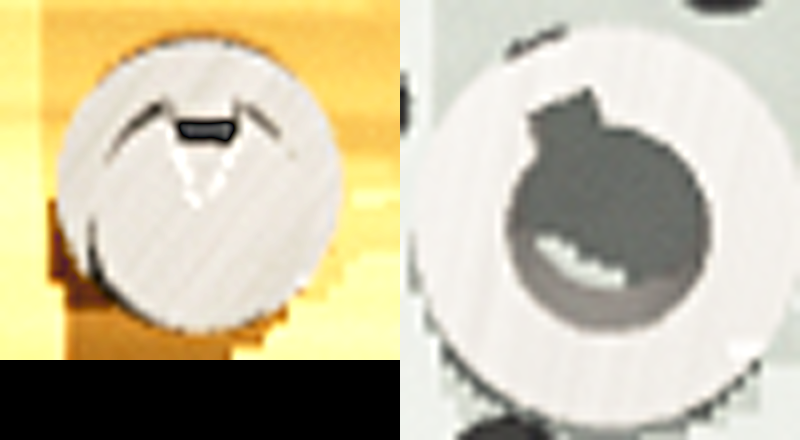

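The close view confirms the slot. It is at crop (207,130), with the shaft-top centre at about (204,213), so the key yaw is about -2°. The bore centre is at about (610,229) and the notch centre at (560,104), so the keyway yaw is about +22°. The shaft is at (0.516,-0.119) and the bore at (0.517,0.1735). Going back to grasp.

```bash
python3 -m pendant '{"slide":[[0.028,0.16,0],[0.028,0.16,0],[0.028,0.16,0],[0.028,0.16,0],[0.028,0.16,0],[0.028,0.16,0],[0,0,0],[0,0,0]],"dr":[[0,0,0],[0,0,0],[0,0,0],[0,0,0],[0,0,0],[0,0,0],[0,0,0],[0,0,0]],"claw":[0.85,0.85,0.85,0.85,0.85,0.85,0.85,0.85]}' 30
python3 - <<'E'
from h import *
print([arm.observe()["position"].round(4) for _ in range(3)])
E
```

```text
clock: 3.5
position: [0.5146, -0.1205, 0.2804]
ee_rot: [3.141, -0.012, -0.002]
force: [-0.0, 1.9, -0.4]
width: 0.848
gripper_force: 0.0
[array([ 0.5146, -0.1205,  0.2804]), array([ 0.5146, -0.1205,  0.2804]), array([ 0.5146, -0.1205,  0.2804])]
```

```bash
python3 -m pendant '{"slide":[[0.004,-0.004,0.1],[0,0,0.12],[0,0,0.12],[0,0,0.12],[0,0,0.08],[0,0,0.05],[0,0,0.02],[0,0,0],[0,0,0],[0,0,0]],"dr":[[0,0,0],[0,0,0],[0,0,0],[0,0,0],[0,0,0],[0,0,0],[0,0,0],[0,0,0],[0,0,0],[0,0,0]],"claw":[0.85,0.85,0.85,0.85,0.85,0.85,0.85,0.85,0.6,0.4]}' 45
python3 -m pendant '{"slide":[[0,0,0],[0,0,0],[0,0,0],[0,0,0],[0,0,0],[0,0,0]],"dr":[[0,0,0],[0,0,0],[0,0,0],[0,0,0],[0,0,0],[0,0,0]],"claw":[0.2,0.1,0.1,0.1,0.1,0.1]}' 45
```

```text
clock: 4.5
position: [0.5175, -0.1156, 0.0988]
ee_rot: [3.141, -0.001, 0.003]
force: [-0.4, -0.2, -0.4]
width: 0.722
gripper_force: 0.0
clock: 5.1
position: [0.5169, -0.1155, 0.0977]
ee_rot: [3.142, -0.001, -0.0]
force: [0.5, -0.8, 0.0]
width: 0.261
gripper_force: 44.9
```

```bash
python3 -m pendant '{"slide":[[0,0,-0.03],[0,0,-0.07],[0,0,-0.1],[0,0,-0.1],[0,0,-0.07],[0,0,-0.03],[0,0,0],[0,0,0]],"dr":[[0,0,0],[0,0,0],[0,0,0],[0,0,0],[0,0,0],[0,0,0],[0,0,0],[0,0,0]],"claw":[0.1,0.1,0.1,0.1,0.1,0.1,0.1,0.1]}' 45
python3 -m pendant '{"slide":[[0,-0.06,0],[0,-0.12,0],[0,-0.14,0],[0,-0.14,0],[0,-0.14,0],[0,-0.14,0],[0,-0.12,0],[0,-0.1,0],[0,0,0],[0,0,0]],"dr":[[0,0,0],[0,0,0],[0,0,0],[0,0,0],[0,0,0],[0,0,0],[0,0,0],[0,0,0],[0,0,0],[0,0,0]],"claw":[0.1,0.1,0.1,0.1,0.1,0.1,0.1,0.1,0.1,0.1]}' 45
python3 - <<'E'
from h import *
import pickle
c=arm.calibration("wrist");s=arm.observe();a=save("wrist","pics/w3.png");b=save("scene","pics/s3.png")
print(s["position"],s["width"],s["gripper_force"],s["force"],s["clock"])
cs=arm.calibration("scene");u,v=proj(cs,(.517,.173,.12)).astype(int)
A=a[40:300,120:390];B=cv2.resize(b[max(v-60,0):v+70,u-65:u+65],(400,400),interpolation=cv2.INTER_CUBIC)
o=np.zeros((400,800,3),np.uint8);o[:385,:400]=cv2.resize(A,(400,385));o[:,400:]=B;cv2.imwrite("pics/crop4.png",o);print(u-65,v-60)
E
```

```text
clock: 5.9
position: [0.5161, -0.1155, 0.2167]
ee_rot: [-3.141, 0.001, 0.003]
force: [-0.1, -0.0, -4.7]
width: 0.267
gripper_force: 44.9
clock: 6.9
position: [0.5161, 0.1727, 0.2161]
ee_rot: [3.141, 0.002, -0.004]
force: [-0.4, -1.4, -4.3]
width: 0.263
gripper_force: 44.9
[0.51610433 0.17271593 0.21611161] 0.2633293388099147 44.92713153362274 [-0.41611191 -1.37491016 -4.25339968] 6.9
238 95
```

View pics/crop4.png

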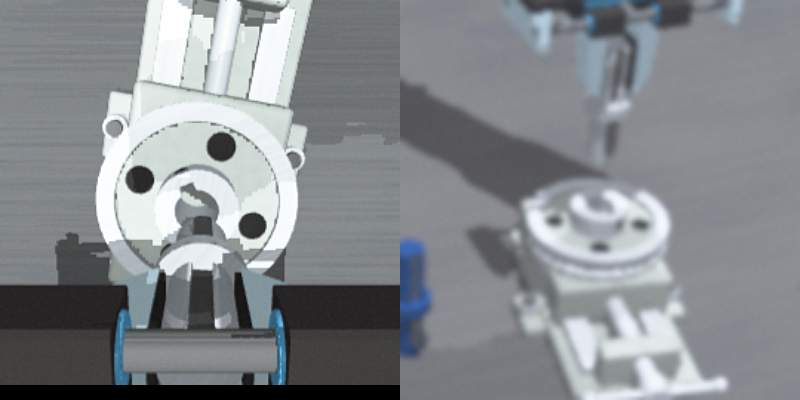

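The left wrist crop shows the shaft held, key forward, with its tip just over the bore (bore near (195,200)). The right scene crop shows it held upright above the hub. Now lowering the tip about 10 mm into the bore, with the key still unaligned.

```bash
python3 -m pendant '{"slide":[[0.005,-0.003,0.04],[0,0,0.05],[0,0,0.03],[0,0,0.02],[0,0,0.01],[0,0,0.01],[0,0,0.01],[0,0,0.01],[0,0,0],[0,0,0]],"dr":[[0,0,0],[0,0,0],[0,0,0],[0,0,0],[0,0,0],[0,0,0],[0,0,0],[0,0,0],[0,0,0],[0,0,0]],"claw":[0.1,0.1,0.1,0.1,0.1,0.1,0.1,0.1,0.1,0.1]}' 45
```

```text
clock: 8.0
position: [0.5183, 0.174, 0.1637]
ee_rot: [-3.141, -0.0, 0.0]
force: [-0.8, 2.6, -7.1]
width: 0.268
gripper_force: 44.9
```

```bash
python3 -m pendant '{"slide":[[0,0,0.007],[0,0,0.007],[0,0,0.007],[0,0,0.005],[0,0,0],[0,0,0]],"dr":[[0,0,0],[0,0,0],[0,0,0],[0,0,0],[0,0,0],[0,0,0]],"claw":[0.1,0.1,0.1,0.1,0.1,0.1]}' 60
python3 -m pendant '{"slide":[[0,0,0.005],[0,0,0.005],[0,0,0]],"dr":[[0,0,0],[0,0,0],[0,0,0]],"claw":[0.1,0.1,0.1]}' 60
```

```text
clock: 8.6
position: [0.5183, 0.1741, 0.1558]
ee_rot: [-3.141, -0.0, 0.0]
force: [-2.0, 5.0, -4.4]
width: 0.261
gripper_force: 59.9
clock: 8.9
position: [0.5187, 0.1744, 0.1549]
ee_rot: [-3.141, 0.0, -0.003]
force: [-8.4, 1.7, 17.1]
width: 0.262
gripper_force: 60.0
```

The key is resting on the hub with about 20 N. Turning towards the keyway.

```bash
python3 -m pendant '{"slide":[[0,0,0],[0,0,0],[0,0,0],[0,0,0],[0,0,0],[0,0,0]],"dr":[[0,0,-0.5],[0,0,-0.5],[0,0,-0.5],[0,0,-0.5],[0,0,-0.5],[0,0,0]],"claw":[0.1,0.1,0.1,0.1,0.1,0.1]}' 60
python3 -m pendant '{"slide":[[0,0,0.003],[0,0,0],[0,0,0],[0,0,0]],"dr":[[0,0,-0.25],[0,0,-0.25],[0,0,-0.25],[0,0,0]],"claw":[0.1,0.1,0.1,0.1]}' 60
```

```text
clock: 9.5
position: [0.5181, 0.1747, 0.1533]
ee_rot: [-3.104, -0.473, -0.001]
force: [-3.4, 5.5, -0.9]
width: 0.26
gripper_force: 60.0
clock: 9.9
position: [0.5179, 0.1746, 0.1522]
ee_rot: [-3.08, -0.611, 0.001]
force: [-5.3, 6.7, 0.7]
width: 0.262
gripper_force: 60.0
```

```bash
python3 -m pendant '{"slide":[[0,0,0.005],[0,0,0.005],[0,0,0]],"dr":[[0,0,0],[0,0,0],[0,0,0]],"claw":[0.1,0.1,0.1]}' 60
python3 - <<'E'
from h import *
s=arm.observe();print(s["ft_torque"],s["force"])
E
```

```text
clock: 10.2
position: [0.5181, 0.175, 0.149]
ee_rot: [-3.08, -0.61, -0.0]
force: [-2.6, 7.2, -5.1]
width: 0.262
gripper_force: 60.0
[2.04115937 0.71284649 0.09520944] [-2.55299628  7.19168255 -5.10955549]
```

The key has dropped in, with no resistance. Continuing down.

```bash
python3 -m pendant '{"slide":[[0,-0.002,0.01],[0,0,0.01],[0,0,0.01],[0,0,0.01],[0,0,0]],"dr":[[0,0,0],[0,0,0],[0,0,0],[0,0,0],[0,0,0]],"claw":[0.1,0.1,0.1,0.1,0.1]}' 60
python3 - <<'E'
from h import *
s=arm.observe();print(s["ft_torque"],s["force"])
E
```

```text
clock: 10.7
position: [0.5181, 0.1754, 0.1369]
ee_rot: [-3.08, -0.61, -0.001]
force: [-2.3, 7.7, -6.4]
width: 0.264
gripper_force: 60.0
[1.88598951 0.55720672 0.06432923] [-2.28977302  7.69627745 -6.40022048]
```

```bash
python3 -m pendant '{"slide":[[0,-0.002,0.01],[0,0,0.01],[0,0,0.01],[0,0,0.01],[0,0,0.007],[0,0,0]],"dr":[[0,0,0],[0,0,0],[0,0,0],[0,0,0],[0,0,0],[0,0,0]],"claw":[0.1,0.1,0.1,0.1,0.1,0.1]}' 60
python3 -m pendant '{"slide":[[0,0,0.005],[0,0,0.003],[0,0,0]],"dr":[[0,0,0],[0,0,0],[0,0,0]],"claw":[0.1,0.1,0.1]}' 60
```

```text
clock: 11.3
position: [0.5181, 0.1755, 0.1228]
ee_rot: [-3.081, -0.609, -0.001]
force: [-2.1, 6.0, -5.1]
width: 0.266
gripper_force: 59.9
clock: 11.6
position: [0.5182, 0.1755, 0.1206]
ee_rot: [-3.081, -0.609, -0.001]
force: [-1.8, 5.9, -3.0]
width: 0.263
gripper_force: 59.9
```

```bash
python3 -m pendant '{"slide":[[0,0,0.004],[0,0,0.003],[0,0,0]],"dr":[[0,0,0],[0,0,0],[0,0,0]],"claw":[0.1,0.1,0.1]}' 60
python3 -m pendant '{"slide":[[0,0,0.003],[0,0,0]],"dr":[[0,0,0],[0,0,0]],"claw":[0.1,0.1]}' 60
```

```text
clock: 11.9
position: [0.5183, 0.1756, 0.1197]
ee_rot: [-3.081, -0.609, -0.002]
force: [-5.3, 3.7, 10.5]
width: 0.266
gripper_force: 60.0
clock: 12.1
position: [0.5184, 0.1756, 0.1196]
ee_rot: [-3.082, -0.609, -0.003]
force: [-8.6, 1.5, 21.2]
width: 0.26
gripper_force: 60.0
```

```bash
python3 -m pendant '{"slide":[[0,0,0.003],[0,0,0],[0,0,0],[0,0,0],[0,0,0]],"dr":[[0,0,0],[0,0,0],[0,0,0],[0,0,0],[0,0,0]],"claw":[0.1,0.1,0.1,0.1,0.1]}' 60
python3 - <<'E'
from h import *
b=save("scene","pics/s4.png");a=save("wrist","pics/w4.png")
o=np.zeros((400,800,3),np.uint8)
o[:,:400]=cv2.resize(cv2.cvtColor(b,cv2.COLOR_RGB2BGR)[110:240,238:368],(400,400),interpolation=cv2.INTER_CUBIC)
o[:,400:]=cv2.resize(cv2.cvtColor(a,cv2.COLOR_RGB2BGR)[80:280,155:355],(400,400),interpolation=cv2.INTER_CUBIC)
cv2.imwrite("pics/crop5.png",o);s=arm.observe();print(s["position"],s["force"],s["clock"])
E
```

```text
clock: 12.6
position: [0.5185, 0.1755, 0.1195]
ee_rot: [-3.082, -0.609, -0.004]
force: [-11.8, 0.1, 27.5]
width: 0.261
gripper_force: 60.0
[0.51851025 0.17556495 0.11946715] [-10.49661366  -0.10619943  27.62285196] 12.7
```

View pics/crop5.png

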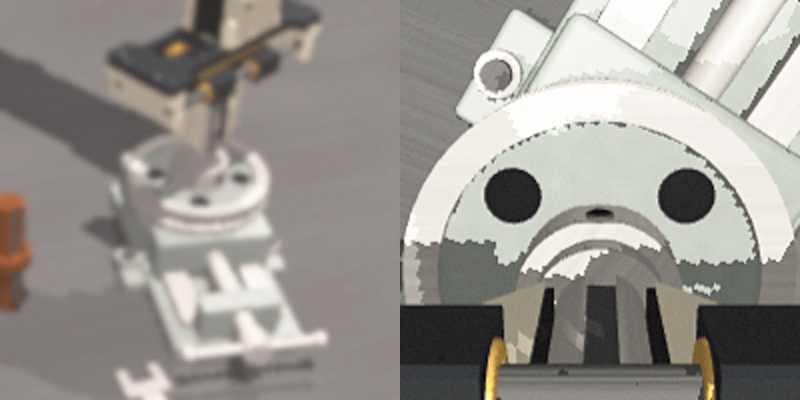

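The wrist crop shows the collar down on the hub, with the slot (600,330) in line with the set screw (600,212). The scene crop agrees. The push is holding at about 30 N and the grip at 60 N, so I'm handing in.

```bash
python3 -c "
from cell import arm
print(arm.sign_off())"
```

```text
the job is handed in; nothing more can be done
None
```

The keyed shaft is fully home in the pulley: its key dropped into the keyway and its collar sits on the hub. It is still gripped at 60 N and pressed down with about 30 N, and I handed the job in at about 12.7 s.

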